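# Turn the battery that was put in the wrong way round

## Robot

A 7-joint arm with a two-finger parallel gripper is mounted at the origin on a cart in front of the work surface, level with it; the furniture and walls round the work are solid. World frame = base frame: x ahead of the robot, y to its left, z up, the work surface at z = 0. Lengths are in m, angles in rad, forces in N, time in s.
With the tool pointing down it reaches from about 0.425 to 0.875 m from the base axis. Payload 4.7 kg.
Tool frame: the origin (TCP) lies at the very end of the fingers, on their centre line; the grasp point (between the pads) lies 19 mm behind it; z points along the fingers, y is the line along which they close (so a half turn about z gives the same grasp; the last joint's range is limited). The gripper opens to 87 mm and grips with 3 to 60 N. Pads are 19 mm wide; open, the fingers measure 117 mm over their backs; the gripper's body (75 mm by 190 mm) begins 51 mm behind the grasp point.
Start: joints at [-0.774, 0.321, -0.07, 1.45, 0.023, 1.371, -0.057], TCP at [0.458, 0.461, 0.223] pointing down, gripper open.
Joint ranges: [-2.86, 2.86], [-0.3, 2.09], [-1.38, 1.24], [0.06, 2.45], [-1.56, 4.7], [0.09, 2.05], [-2.69, 2.69]. Speed limits (rad/s): [2.57, 2.57, 3.14, 3.14, 3.14, 3.14, 3.14].

## Interface

Orientations are given as a unit quaternion [w, x, y, z].
In Python, from bench import manip gives the robot as it stands.
- The arm moves only by the tool step_arm, never from a script. Its arguments are lists of equal length, an entry for each row: "delta_pos": the shift along the world's x, y, z each as a share of 0.06 m, from -1 to 1, a list of three; "spin": the turn about the world's z as a share of 180 degrees, from -1 to 1; "claw": the opening, from 0 (shut) to 1 (fully open). A call has 1 to 10 rows; each row shifts and turns the commanded pose from where the row before left it; what a row does not reach is not made up. A row lasts 1/8 s, in which the tool goes at most 62.5 mm and 10.7 degrees, less where a joint would pass 70% of its speed; a pose out of reach is approached as far as the arm can. A call with a number of a shift or a turn outside -1 to 1 is refused whole. A call with a gripper value outside its range is refused whole. The fingers move at their own pace and stop on an object; "squeeze" is the grip in N (left out, the last holds). Time passes only in rows, so rows that do not move let the fingers close. It gives the time, the measured TCP pose, the force, the opening and the grip force at its end, in the units of the state.
- manip.read_state(): the state, without advancing time (a new reading comes with each control period).
- manip.get_image(name): name is "side" or "top" or "wrist"; returns a dict with "img" (384x512x3 uint8, red, green, blue), "depth" (384x512 float32, m along the optical axis (not along the pixel's ray), 0 where there is no reading), "fx", "fy", "cx", "cy" (pixels), "R" (3x3) and "t" (3): a world point X has camera coordinates R X + t; the wrist camera has in their place "T_tool_cam" (4x4, takes a point from camera to tool coordinates, whose origin is the TCP and whose axes are the flange's). Camera axes: x right, y down, z forward; pixel columns grow to the right and rows downward; lengths in m; the calibration is good to about 2 mm. A picture is of the moment at which its call begins: read the wrist's pose just before it.
- manip.finish_job(): hands the job in; it is judged then, once.
The state is a dict: "time_s": time; "joints": joint angles; "joint_vel": joint speeds; "tau": joint torques, N m; "position": TCP position; "eef_rot": TCP orientation; "ft_force": force on the tool from outside, world axes, zero at the start; "ft_torque": the same for the moment, N m; "opening": finger opening in m; "grasp_force": force on a finger pad.
Only numpy, scipy, OpenCV 4.12 (cv2) and the standard library are available. Lean on these libraries where they do the work, as an engineer would, in place of code of your own. Each camera call takes 0.05 s, during which the arm holds its last target. There are 200 camera calls.

## Task

Three battery cells lie side by side in the open bays of the grey charger, but one was put in backwards: its raised nub (at the all-red end) points the opposite way to the nubs of the other two, and its white-banded flat end lies where their nubs are. Lift that cell out of its bay, turn it end for end and lay it back in the same bay, fully home on the bay floor, so that all three point the same way; leave the other two cells lying in their bays.

Things in the scene. Friction and masses are not known exactly. Their poses are not given: they have to be found in the camera images.
- charger: Grey battery charger, fixed, 178 x 88 mm (its x by y), 44 mm high. Origin: centre of its underside, on the table; z up. Three open bays at its x = -56, 0, +56 mm; cells lie along its y. Base plate 8 mm thick, bare between the bays. Brass plate of each bay (nub end) at its -y end, coil spring at +y (only drawn, pushes nothing).
- middle_bay (a point): Centre of the middle bay's floor, 28 mm above the charger's underside: the top of a rib 12 mm wide. Each bay is 58 mm long between end blocks, 20 mm wide between side lips that stand only 19 to 30 mm from its middle, so the cell's middle 38 mm is free at both sides for fingers down to the base plate. Lips and blocks flare outwards 4 mm from 8 to 10 mm above the floor up.
- cell_wrong: The cell that lies the wrong way round, in any one of the three bays: a battery 15 mm wide and high, 50 mm long, 16 to 32 g. It lies with its length along its own y axis; origin at the centre of its underside, z up; its nub is at its -y end, all red; the flat other end (+y) has a white band 15 mm long. At the start the nub points to the charger's +y: wrong.
- wrong_nub (a point): Centre of the end face of the wrong cell that carries the raised nub: 25 mm from the cell's middle along its -y, 7.5 mm above its underside.
- cell_a: One of the two cells that lie correctly in the other bays, same form and size as the wrong one; origin at the centre of its underside, nub at its -y end, which points to the charger's -y.
- cell_b: The other correctly lying cell, same as cell_a.
Things that resemble listed ones, but are neither listed nor needed, are in the scene too. What is shaped like the cell_wrong but turquoise is not meant.

How it is judged:
By the outcome, as a careful person would: the job done as asked, in the order asked, and still so for the second after the job is handed in, with the robot touching nothing.
It also fails if it takes over 38 s, if anything falls off the work surface, if the arm or the gripper's body presses on something with over 40 N, if the wrist force passes 120 N, or if a joint passes its speed limit or range.

## Working session

There is one attempt and no reset: what is moved stays moved. The work goes in short steps, Python scripts to look and compute and a tool call to move; the robot and the scene stay as the last step left them, time stands still between calls to the robot, and variables do not carry over. Pictures are saved under pics/ and viewed, at most 10 in all, crops included, and the job is handed in when it is done.

Besides the shell and the picture viewer there is one more tool, called after "Emit:" as a command line: name --pt "numbers of a row" for each row, then --argument value for the rest. step_arm: Moves the arm, as the interface text tells. Shift numbers are shares of 0.06 m and turn numbers shares of 180 degrees, none past 1 either way. Its arguments: {"type":"object","properties":{"delta_pos":{"type":"array","items":{"type":"array","items":{"type":"number"}}},"spin":{"type":"array","items":{"type":"number"}},"claw":{"type":"array","items":{"type":"number"}},"squeeze":{"type":"number"}},"required":["delta_pos","spin","claw"]}

```bash
mkdir -p pics
cat > h.py <<'E'
import numpy as np, cv2
from bench import manip
def grab(n):
    s=manip.read_state(); return s,manip.get_image(n)
def save(im,p): cv2.imwrite(p,im[:,:,::-1])
def rot(q):
    from scipy.spatial.transform import Rotation as R
    return R.from_quat([q[1],q[2],q[3],q[0]]).as_matrix()
def cam(s,d):
    """world pose of camera: Rwc, origin"""
    if 'R' in d: R=np.array(d['R']);return R.T,-R.T@np.array(d['t'])
    T=np.array(d['T_tool_cam']);Rt=rot(s['eef_rot'])
    return Rt@T[:3,:3],Rt@T[:3,3]+np.array(s['position'])
def plane(s,d,uv,z):
    R,o=cam(s,d);uv=np.atleast_2d(uv)
    r=np.c_[(uv[:,0]-d['cx'])/d['fx'],(uv[:,1]-d['cy'])/d['fy'],np.ones(len(uv))]@R.T
    return o+r*((z-o[2])/r[:,2])[:,None]
E
python3 - <<'E'
from h import *
s,d=grab('top');save(d['img'],'pics/top.png');print(s,cam(s,d),d['fx'])
s,d=grab('side');save(d['img'],'pics/side.png');print(cam(s,d))
E
```

```text
{'time_s': 0.0, 'joints': array([-0.77387769,  0.32177517, -0.07010208,  1.45168946,  0.02260589,
        1.37083045, -0.05691638]), 'joint_vel': array([-0.00199179, -0.00071481, -0.00047768,  0.00077241, -0.00048094,
        0.0002167 , -0.00019585]), 'tau': array([ 1.78361966e-03, -4.91294789e+01, -4.02592616e-01, -3.12524307e+01,
       -6.40958128e-02,  4.35461418e-02,  1.54066556e-04]), 'position': array([0.45805833, 0.46036756, 0.22148548]), 'eef_rot': array([-3.17558054e-04,  3.81476493e-01,  9.24378044e-01, -9.03377239e-04]), 'ft_force': array([ 0.48497924, -0.12989108,  0.30165418]), 'ft_torque': array([-0.05411075, -0.00868136, -0.04762866]), 'grasp_force': 0.0, 'opening': 0.08692466297221928} (array([[-0.02712732, -0.99918519,  0.02988427],
       [-0.99940043,  0.02775233,  0.02070217],
       [-0.02151466, -0.02930476, -0.99933896]]), array([0.53200379, 0.04736819, 0.9215713 ])) 381.5971465871037
(array([[ 0.34460529, -0.58225062,  0.73636364],
       [-0.93873707, -0.21000807,  0.27325688],
       [-0.00446168, -0.78541761, -0.61895013]]), array([-0.0561826 , -0.1514129 ,  0.57323513]))
```

View pics/top.png

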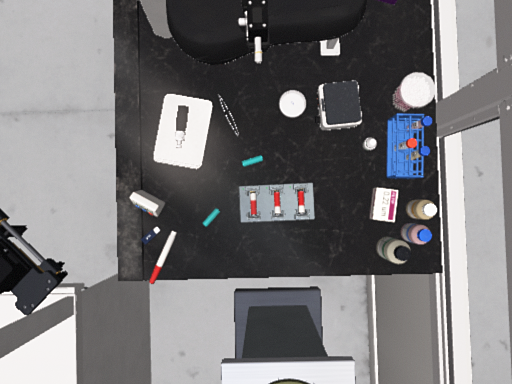

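The top view shows the charger at about (276,202) with three red cells at columns 253, 277 and 301. The lookalikes are the turquoise cells at (252,160) and (211,217) and a red/white pen at (163,257). I'll take a close crop of the charger.

Run:
```python
from h import *
s,d=grab('top')
c=d['img'][170:235,225:330];a=cv2.resize(c,None,fx=7,fy=7,interpolation=cv2.INTER_CUBIC);save(a,'pics/c.png')
hsv=cv2.cvtColor(d['img'],cv2.COLOR_RGB2HSV)
m=((hsv[...,0]<8)|(hsv[...,0]>172))&(hsv[...,1]>120)&(hsv[...,2]>80)
n,l,st,ce=cv2.connectedComponentsWithStats(m.astype(np.uint8))
for i in range(1,n):
  if st[i,4]>25: print(st[i],ce[i],plane(s,d,ce[i],.043))
# charger corners: gray blob
g=(hsv[...,1]<70)&(hsv[...,2]>70);g[:170]=0;g[235:]=0;g[:,:225]=0;g[:,330:]=0
k,_=cv2.findContours(g.astype(np.uint8),cv2.RETR_EXTERNAL,2);k=max(k,key=cv2.contourArea)
r=cv2.minAreaRect(k);print(r);print(plane(s,d,cv2.boxPoints(r),.025)); print(plane(s,d,[r[0]],.025))
print(np.median(d['depth'][185:220,240:314]))
```

```text
[406 138  11  10  87] [411.16091954 142.79310345] [[ 0.65820906 -0.29680706  0.043     ]]
[298 191   6  14  83] [300.46987952 197.57831325] [[ 0.53963923 -0.0399425   0.043     ]]
[274 192   6  14  77] [276.53246753 198.41558442] [[0.53921847 0.01501329 0.043     ]]
[251 201   6  13  67] [253.08955224 207.1641791 ] [[0.52057126 0.06946393 0.043     ]]
[149 265  13  19 118] [154.61016949 273.65254237] [[0.37377412 0.30030125 0.043     ]]
((275.9651184082031, 202.3017578125), (37.35334014892578, 75.2060546875), 87.1375961303711)
[[ 0.57220439  0.10529584  0.025     ]
 [ 0.57606761 -0.07120836  0.025     ]
 [ 0.48866487 -0.0727958   0.025     ]
 [ 0.48446851  0.10317839  0.025     ]]
[[0.53029039 0.0159425  0.025     ]]
0.91040313
```

View pics/c.png

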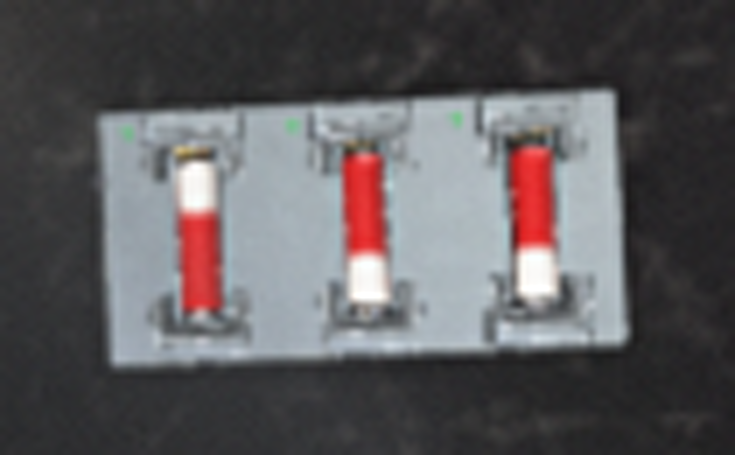

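View pics/side.png

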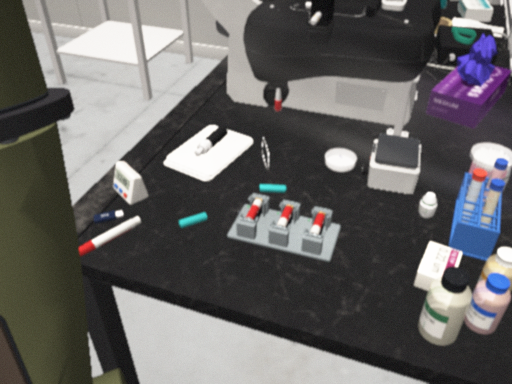

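The side view shows the three cells in the charger. In the crop, brass plates are at the top (world +x), and the left cell at top-view (253,203) has its white end at the brass while the other two have red there. So the left cell is the wrong one, not the turquoise lookalikes or the pen. I'll go above it.

Emit:
step_arm --pt "0.12 -0.65 0" --pt "0.12 -0.65 0" --pt "0.12 -0.65 0" --pt "0.12 -0.65 0" --pt "0.12 -0.65 0" --pt "0.12 -0.65 0" --pt "0.12 -0.65 0" --pt "0.12 -0.65 0" --pt "0.12 -0.65 0" --pt "0.12 -0.65 0" --spin '[0.025,0.025,0.025,0.025,0.025,0.025,0.025,0.025,0.025,0.025]' --claw '[0.6,0.6,0.6,0.6,0.6,0.6,0.6,0.6,0.6,0.6]'

```text
time_s: 1.4
position: [0.5304, 0.0695, 0.2224]
eef_rot: [-0.0, -0.003, 1.0, 0.0]
ft_force: [1.5, 0.5, -0.3]
opening: 0.0521
grasp_force: 0.0
```

Emit:
step_arm --pt "0 0 0" --pt "0 0 0" --spin '[0,0]' --claw '[0.6,0.6]'

```text
time_s: 1.65
position: [0.5302, 0.0716, 0.2224]
eef_rot: [-0.0, -0.001, 1.0, 0.0]
ft_force: [0.2, 0.0, 0.6]
opening: 0.052
grasp_force: 0.0
```

```bash
cat > w.py <<'E'
from h import *
import sys
s,d=grab('wrist');save(d['img'],sys.argv[1])
R=rot(s['eef_rot']);print('tcp',s['position'],'ytool deg',np.degrees(np.arctan2(R[1,1],R[0,1])),'z',R[:,2],'op',s['opening'],'grip',s['grasp_force'],'j',s['joints'].round(2),s['time_s'])
hsv=cv2.cvtColor(d['img'],cv2.COLOR_RGB2HSV)
m=((hsv[...,0]<8)|(hsv[...,0]>172))&(hsv[...,1]>120)&(hsv[...,2]>60)
n,l,st,ce=cv2.connectedComponentsWithStats(m.astype(np.uint8))
for i in range(1,n):
  if st[i,4]>300:
    k,_=cv2.findContours((l==i).astype(np.uint8),cv2.RETR_EXTERNAL,2);k=max(k,key=cv2.contourArea)
    b=cv2.boxPoints(cv2.minAreaRect(k));p=plane(s,d,b,.043)
    print(b.round(0).tolist(),p[:,:2].round(4).tolist(),p.mean(0).round(4),'depth',np.median(d['depth'][l==i]))
E
python3 w.py pics/w1.png
```

```text
tcp [0.5301709  0.07162557 0.22237203] ytool deg 90.14810141931629 z [-4.94462139e-04  8.09648788e-04 -9.99999550e-01] op 0.05201245551695771 grip 0.0 j [-0.3   0.08  0.13  1.74 -0.01  1.33  1.4 ] 1.65
[[444.0, 44.0], [472.0, 2.0], [484.0, 10.0], [456.0, 52.0]] [[0.3903, 0.2722], [0.3515, 0.2929], [0.3586, 0.3069], [0.3979, 0.2866]] [0.3746 0.2897 0.043 ] depth 0.32982776
```

View pics/w1.png

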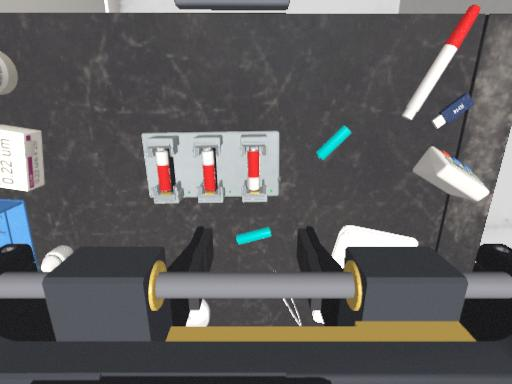

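The wrist view shows the wrong cell at (254,169), with its white end at the bottom (row ~186) by the brass plate. The neighbours are at (209,171) and (164,172). I'll measure those blobs with a lower area threshold.

```bash
sed -i 's/>300:/>60 and ce[i][1]>120 and ce[i][1]<230 and ce[i][0]<300:/' w.py; python3 w.py pics/w1.png
python3 - <<'E'
from h import *
s,d=grab('wrist');print(cam(s,d)[1],d['fx'])
hsv=cv2.cvtColor(d['img'],cv2.COLOR_RGB2HSV)
g=(hsv[...,2]>70);g[:120]=0;g[225:]=0;g[:,:120]=0;g[:,295:]=0
k,_=cv2.findContours(g.astype(np.uint8),cv2.RETR_EXTERNAL,2);k=max(k,key=cv2.contourArea)
r=cv2.minAreaRect(k);print(r, plane(s,d,cv2.boxPoints(r),.02))
c=d['img'][130:210,230:280];save(cv2.resize(c,None,fx=7,fy=7,interpolation=2),'pics/w2.png')
print(plane(s,d,[[254,140],[254,205]],.043))
E
```

```text
tcp [0.53013546 0.07223493 0.222413  ] ytool deg 90.22607884453264 z [-3.83831796e-04  7.63671336e-04 -9.99999635e-01] op 0.052378375691174685 grip 0.0 j [-0.31  0.08  0.13  1.74 -0.01  1.33  1.4 ] 1.7
[[247.0, 151.0], [257.0, 150.0], [259.0, 177.0], [248.0, 177.0]] [[0.5053, 0.0628], [0.5045, 0.0756], [0.5364, 0.0776], [0.5372, 0.0644]] [0.5208 0.0701 0.043 ] depth 0.34922355
[[156.0, 166.0], [168.0, 165.0], [171.0, 190.0], [159.0, 191.0]] [[0.5237, -0.0456], [0.5221, -0.0316], [0.5539, -0.0309], [0.5557, -0.0452]] [ 0.5388 -0.0383  0.043 ] depth 0.3556483
[[202.0, 165.0], [214.0, 164.0], [215.0, 190.0], [204.0, 191.0]] [[0.5223, 0.0096], [0.5214, 0.0235], [0.5535, 0.0241], [0.5544, 0.0099]] [0.5379 0.0168 0.043 ] depth 0.3553145
[0.44585632 0.07208005 0.38501602] 290.7904125250433
((207.0, 172.0), (104.0, 174.0), 90.0) [[ 0.47187759 -0.09212949  0.02      ]
 [ 0.47081399  0.12035702  0.02      ]
 [ 0.60913754  0.12679779  0.02      ]
 [ 0.6103079  -0.11108673  0.02      ]]
[[0.49220454 0.07163961 0.043     ]
 [0.57315435 0.07199121 0.043     ]]
```

View pics/w2.png

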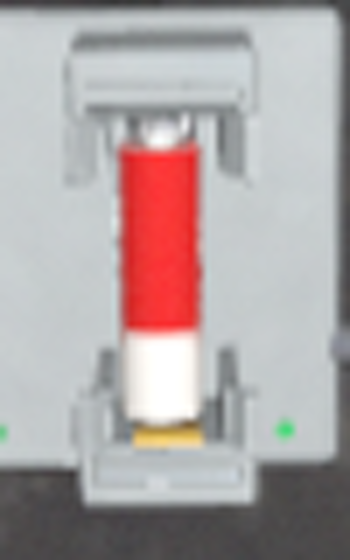

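Emit:
step_arm --pt "0 0 -0.5" --pt "0 0 -0.5" --pt "0 0 -0.5" --pt "0 0 -0.5" --pt "0 0 0" --pt "0 0 0" --spin '[0.006,0,0,0,0,0]' --claw '[0.46,0.46,0.46,0.46,0.46,0.46]'

```text
time_s: 2.55
position: [0.5312, 0.0715, 0.1037]
eef_rot: [0.001, -0.011, 1.0, 0.0]
ft_force: [-0.5, -0.8, 0.1]
opening: 0.04
grasp_force: 0.0
```

```bash
sed -i 's/and ce\[i\]\[1\]>120.*:/and ce[i][1]<330:/' w.py; python3 w.py pics/w3.png
```

```text
tcp [0.53115514 0.07154953 0.10370677] ytool deg 91.28507995466585 z [ 1.46986015e-03  4.57758264e-04 -9.99998815e-01] op 0.04001097255761318 grip 0.0 j [-0.3   0.17  0.13  1.89 -0.02  1.09  1.43] 2.55
[[245.0, 175.0], [261.0, 175.0], [261.0, 212.0], [245.0, 212.0]] [[0.505, 0.0634], [0.5047, 0.0761], [0.5362, 0.077], [0.5365, 0.0638]] [0.5206 0.0701 0.043 ] depth 0.23642047
[[111.0, 194.0], [129.0, 192.0], [134.0, 228.0], [116.0, 230.0]] [[0.5233, -0.0448], [0.5209, -0.03], [0.5528, -0.0295], [0.5554, -0.0449]] [ 0.5381 -0.0373  0.043 ] depth 0.24153121
[[178.0, 194.0], [196.0, 193.0], [198.0, 229.0], [181.0, 230.0]] [[0.5221, 0.0097], [0.5207, 0.0239], [0.5529, 0.0248], [0.5544, 0.01]] [0.5375 0.0171 0.043 ] depth 0.2413565
```

View pics/w3.png

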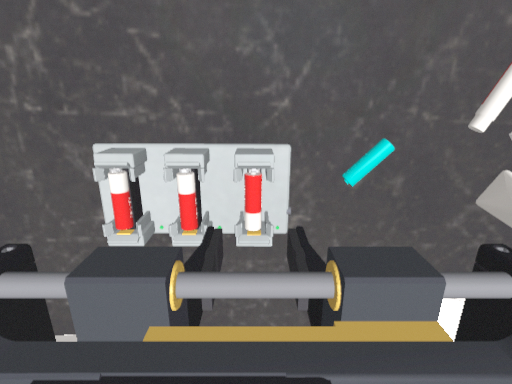

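The wrong cell at (253,200) is centred between the fingers and parallel to them. Descending to grasp.

Emit:
step_arm --pt "-0.02 -0.02 -0.29" --pt "0 0 -0.29" --pt "0 0 -0.29" --pt "0 0 -0.29" --pt "0 0 -0.28" --pt "0 0 0" --pt "0 0 0" --spin '[0,0,0,0,0,0,0]' --claw '[0.46,0.46,0.46,0.46,0.46,0.46,0.46]'

```text
time_s: 3.48
position: [0.5297, 0.0697, 0.0164]
eef_rot: [0.0, -0.011, 1.0, 0.0]
ft_force: [-0.6, 0.1, -0.1]
opening: 0.0397
grasp_force: 0.0
```

Emit:
step_arm --pt "0 0 0" --pt "0 0 0" --pt "0 0 0" --pt "0 0 0" --pt "0 0 0" --pt "0 0 0" --spin '[0,0,0,0,0,0]' --claw '[0.05,0.05,0.05,0.05,0.05,0.05]' --squeeze 15

```text
time_s: 4.22
position: [0.5294, 0.0697, 0.0165]
eef_rot: [0.0, -0.011, 1.0, 0.0]
ft_force: [-1.0, 0.5, 3.2]
opening: 0.0142
grasp_force: 15.0
```

Emit:
step_arm --pt "0 0 0.15" --pt "0 0 0.25" --pt "0 0 0.3" --pt "0 0 0.3" --pt "0 0 0.3" --pt "0 0 0" --pt "0 0 0" --spin '[0,0,0,0,0,0,0]' --claw '[0.05,0.05,0.05,0.05,0.05,0.05,0.05]'

```text
time_s: 5.1
position: [0.5289, 0.0696, 0.0939]
eef_rot: [-0.0, -0.011, 1.0, 0.0]
ft_force: [0.9, -0.7, -1.1]
opening: 0.014
grasp_force: 15.0
```

```bash
python3 w.py pics/w4.png; python3 -c "
from h import *
i=cv2.imread('pics/w4.png')[130:330,60:340];cv2.imwrite('pics/w4c.png',cv2.resize(i,None,fx=2.5,fy=2.5,interpolation=2))"
```

```text
tcp [0.52889465 0.06958026 0.0938955 ] ytool deg 91.23330981838961 z [-5.43710679e-04  1.45845590e-05 -9.99999852e-01] op 0.014040230703345745 grip 14.9999645864591 j [-0.3   0.18  0.13  1.9  -0.03  1.07  1.43] 5.1
[[108.0, 200.0], [127.0, 198.0], [132.0, 235.0], [113.0, 238.0]] [[0.5229, -0.0448], [0.5204, -0.0299], [0.5526, -0.0294], [0.5553, -0.0449]] [ 0.5378 -0.0372  0.043 ] depth 0.23306748
[[178.0, 201.0], [196.0, 200.0], [199.0, 237.0], [181.0, 238.0]] [[0.5221, 0.0097], [0.5206, 0.0238], [0.5524, 0.0248], [0.554, 0.0101]] [0.5373 0.0171 0.043 ] depth 0.2329613
[[242.0, 219.0], [268.0, 219.0], [268.0, 271.0], [242.0, 271.0]] [[0.5362, 0.0598], [0.5357, 0.0804], [0.5833, 0.0821], [0.5838, 0.0602]] [0.5598 0.0706 0.043 ] depth 0.15372396
```

View pics/w4c.png

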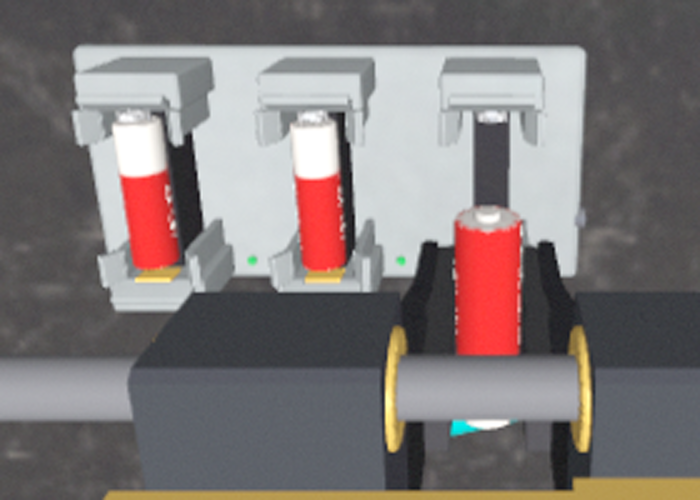

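The cell is held level, its nub end at about (255,218). The empty bay is behind it and both neighbours are undisturbed. I'll work out the cell's offset in the grip and the bay centre.

Run:
```python
from h import *
s,d=grab('wrist');z=s['position'][2]
print(s['position'])
print('nubface',plane(s,d,[[255,224],[255,219]],z+.0265))
print('plate',plane(s,d,[[192,148.4],[214,239.2]],.008), plane(s,d,[[91,148.4],[293,148.4],[291,239.6]],.008))
hsv=cv2.cvtColor(d['img'],cv2.COLOR_RGB2HSV)
for c in (192,280,214): print(c,[int(v) for v in hsv[143:153,c,2]],[int(v) for v in hsv[234:246,c,2]])
```

```text
[0.52862391 0.06951401 0.09348993]
nubface [[0.50539053 0.06929082 0.11998993]
 [0.50263062 0.06922941 0.11998993]]
plate [[0.48623408 0.01503984 0.008     ]
 [0.57193786 0.03205647 0.008     ]] [[ 0.48813103 -0.07135268  0.008     ]
 [ 0.4843378   0.101402    0.008     ]
 [ 0.57074535  0.10488983  0.008     ]]
192 [83, 82, 80, 81, 83, 133, 185, 206, 213, 211] [251, 252, 252, 255, 239, 196, 198, 189, 248, 255, 206, 199]
280 [81, 84, 83, 83, 82, 108, 165, 200, 212, 216] [39, 39, 41, 40, 39, 42, 42, 45, 44, 41, 42, 42]
214 [85, 84, 85, 84, 83, 121, 175, 207, 216, 220] [213, 212, 211, 211, 210, 206, 178, 114, 82, 83, 85, 89]
```

Emit:
step_arm --pt "0 0 0" --pt "0 0 0" --pt "0 0 0" --pt "0 0 0" --pt "0 0 0" --pt "0 0 0" --pt "0 0 0" --pt "0 0 0" --pt "0 0 0" --pt "0 0 0" --spin '[-0.05,-0.05,-0.05,-0.05,-0.05,-0.05,-0.05,-0.05,-0.05,-0.05]' --claw '[0.05,0.05,0.05,0.05,0.05,0.05,0.05,0.05,0.05,0.05]'

```text
time_s: 6.45
position: [0.5286, 0.0695, 0.0933]
eef_rot: [-0.0, 0.701, 0.713, -0.001]
ft_force: [-0.6, -0.0, -1.4]
opening: 0.0143
grasp_force: 15.0
```

Emit:
step_arm --pt "0 0 0" --pt "0 0 0" --pt "0 0 0" --pt "0 0 0" --pt "0 0 0" --pt "0 0 0" --pt "0 0 0" --pt "0 0 0" --pt "0 0 0" --pt "0 0 0" --spin '[-0.05,-0.05,-0.05,-0.05,-0.05,-0.05,-0.05,-0.05,-0.05,-0.05]' --claw '[0.05,0.05,0.05,0.05,0.05,0.05,0.05,0.05,0.05,0.05]'

```text
time_s: 7.7
position: [0.5286, 0.0695, 0.0933]
eef_rot: [0.0, 1.0, 0.008, -0.001]
ft_force: [0.3, -0.3, -0.9]
opening: 0.0142
grasp_force: 15.0
```

Emit:
step_arm --pt "0 0 0" --pt "0 0 0" --spin '[0,0]' --claw '[0.05,0.05]'

```text
time_s: 7.95
position: [0.5289, 0.0696, 0.0937]
eef_rot: [0.0, 1.0, 0.012, -0.0]
ft_force: [0.0, 0.2, -0.9]
opening: 0.0145
grasp_force: 15.0
```

```bash
python3 w.py pics/w5.png
python3 - <<'E'
from h import *
i=cv2.imread('pics/w5.png')[130:330,170:450];cv2.imwrite('pics/w5c.png',cv2.resize(i,None,fx=2.5,fy=2.5,interpolation=2))
E
```

```text
tcp [0.52894002 0.06959301 0.09374463] ytool deg -88.6176442451991 z [-8.59033478e-04 -4.07290658e-04 -9.99999548e-01] op 0.014477501361515564 grip 14.999934020452201 j [-0.56  0.18  0.42  1.91 -0.09  1.07 -1.65] 7.95
[[312.0, 221.0], [315.0, 181.0], [333.0, 182.0], [330.0, 222.0]] [[0.5231, 0.0238], [0.5561, 0.0243], [0.5553, 0.0103], [0.5222, 0.0092]] [0.5392 0.0169 0.043 ] depth 0.22828358
[[379.0, 220.0], [385.0, 181.0], [405.0, 184.0], [398.0, 224.0]] [[0.5244, -0.0294], [0.5571, -0.0293], [0.5549, -0.0446], [0.522, -0.0454]] [ 0.5396 -0.0372  0.043 ] depth 0.22872473
[[242.0, 219.0], [267.0, 219.0], [267.0, 271.0], [242.0, 271.0]] [[0.5231, 0.0795], [0.5235, 0.0596], [0.476, 0.0578], [0.4755, 0.0789]] [0.4995 0.069  0.043 ] depth 0.15372378
```

View pics/w5c.png

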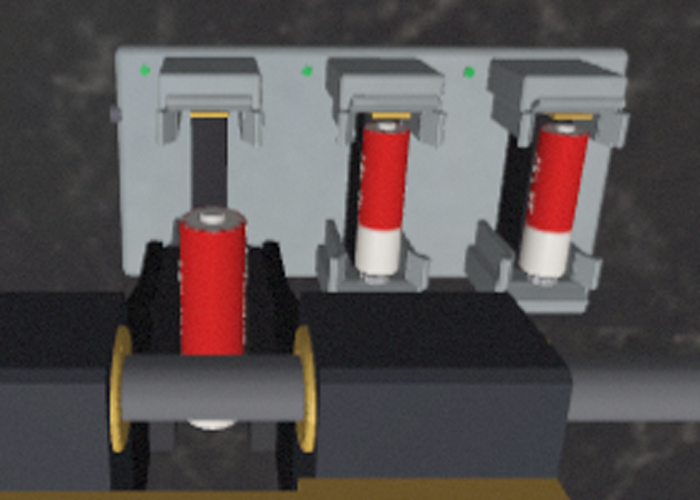

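The cell is turned: its nub now points to the brass side, at (255,217), lined up with the empty bay slot at column ~254. Lowering it.

Emit:
step_arm --pt "-0.02 0 -0.25" --pt "0 0 -0.25" --pt "0 0 -0.25" --pt "0 0 -0.15" --pt "0 0 -0.1" --pt "0 0 -0.1" --pt "0 0 -0.1" --pt "0 0 -0.07" --pt "0 0 0" --spin '[0,0,0,0,0,0,0,0,0]' --claw '[0.05,0.05,0.05,0.05,0.05,0.05,0.05,0.05,0.05]'

```text
time_s: 9.12
position: [0.5279, 0.0696, 0.0177]
eef_rot: [0.0, 1.0, 0.011, -0.0]
ft_force: [0.2, 0.3, -0.6]
opening: 0.0142
grasp_force: 15.0
```

Emit:
step_arm --pt "0 0 -0.018" --pt "0 0 0" --spin '[0,0]' --claw '[0.05,0.05]'

```text
time_s: 9.38
position: [0.5281, 0.0696, 0.017]
eef_rot: [0.0, 1.0, 0.011, 0.0]
ft_force: [-0.2, 0.3, -0.1]
opening: 0.0143
grasp_force: 15.0
```

Emit:
step_arm --pt "0 0 0" --pt "0 0 0" --pt "0 0 0" --pt "0 0 0" --spin '[0,0,0,0]' --claw '[0.25,0.4,0.46,0.46]'

```text
time_s: 9.88
position: [0.5281, 0.0696, 0.0169]
eef_rot: [0.0, 1.0, 0.011, -0.0]
ft_force: [-0.3, -0.3, 0.5]
opening: 0.0381
grasp_force: 0.0
```

Emit:
step_arm --pt "0 0 0.3" --pt "0 0 0.4" --pt "0 0 0.5" --pt "0 0 0.5" --pt "0 0 0.5" --pt "0 0 0" --pt "0 0 0" --spin '[0,0,0,0,0,0,0]' --claw '[0.46,0.46,0.46,0.46,0.46,0.46,0.46]'

```text
time_s: 10.75
position: [0.5278, 0.0695, 0.149]
eef_rot: [-0.0, 1.0, 0.011, -0.0]
ft_force: [0.2, -0.4, 0.5]
opening: 0.0396
grasp_force: 0.0
```

```bash
python3 w.py pics/w6.png
python3 - <<'E'
from h import *
i=cv2.imread('pics/w6.png')[130:330,170:450];cv2.imwrite('pics/w6c.png',cv2.resize(i,None,fx=2.5,fy=2.5,interpolation=2))
E
```

```text
tcp [0.52775073 0.06954554 0.14897075] ytool deg -88.77389293416387 z [-1.42881444e-04  1.16272238e-04 -9.99999983e-01] op 0.039617307579647466 grip 0.0 j [-0.58  0.12  0.43  1.85 -0.05  1.18 -1.68] 10.75
[[248.0, 164.0], [261.0, 164.0], [261.0, 197.0], [248.0, 197.0]] [[0.5544, 0.0764], [0.5547, 0.0641], [0.5219, 0.0632], [0.5216, 0.0759]] [0.5382 0.0699 0.043 ] depth 0.28010994
[[302.0, 197.0], [304.0, 164.0], [318.0, 165.0], [317.0, 198.0]] [[0.5231, 0.0231], [0.5556, 0.0237], [0.5551, 0.01], [0.5225, 0.0089]] [0.5391 0.0164 0.043 ] depth 0.2803233
[[357.0, 197.0], [361.0, 164.0], [377.0, 166.0], [373.0, 199.0]] [[0.5241, -0.0306], [0.5566, -0.0302], [0.5551, -0.0449], [0.5224, -0.0459]] [ 0.5395 -0.0379  0.043 ] depth 0.2807281
[[47.0, 316.0], [54.0, 295.0], [66.0, 299.0], [59.0, 320.0]] [[0.3755, 0.3001], [0.4038, 0.2869], [0.3985, 0.2741], [0.37, 0.287]] [0.3869 0.2871 0.043 ] depth 0.3584206
```

View pics/w6c.png

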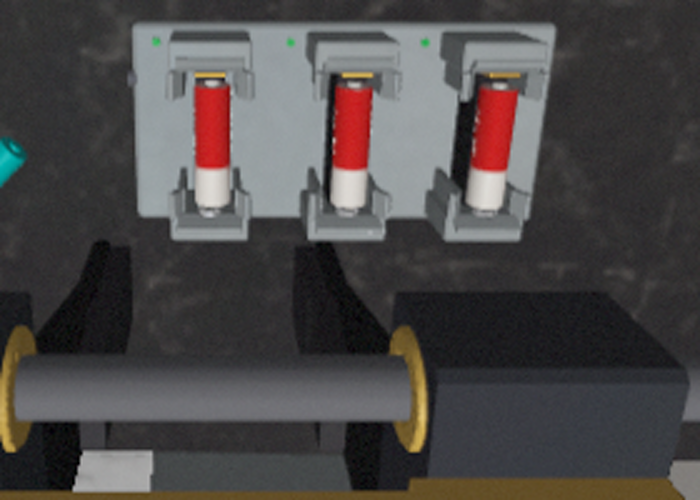

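All three cells now lie alike, nubs towards the brass. The turned one at (255,180) sits at the same depth and row as its neighbours (depth 0.280 for all), so it's home on the bay floor. Handing in.

```bash
python3 -c "
from bench import manip
print(manip.finish_job())"
```

```text
the job is handed in; nothing more can be done
None
```

The backwards cell (world y ≈ 0.07, left in the top view) was turned end for end and laid back on its bay floor; in the last wrist image all three nubs point to the brass plates, and the job was handed in at about 11 s.

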